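# Screw down the loose foot of a rocking drill stand

### The job

The drill stand on the balcony ledge rocks because the floor tile under it is uneven: one of its two front screw feet hangs clear. Find out by feel which one it is and screw that foot down by the black knob on top of it until the stand no longer rocks, then about a fifth of a turn more, so that all four soft rubber feet carry weight. Leave the stand where it is, with the corner bracket lying on its plate, and do not disturb the tools around it.

Things in the scene. Friction and masses are not known exactly. Their poses are not given: they have to be found in the camera images.
- stand: Drill stand, 2.8 kg. Origin at sole level under the middle of its aluminium plate (250 along x, 200 along y, 14 thick, top 32 mm up); x to the rear, away from the robot, y to the left, z up. Feet at x = -105 (front) and +105, y = +80 (left) and -80 mm. Column 25 mm thick at x = +85, 348 mm high; collar 62 mm wide at x = +13, 210 to 240 mm up, its lug reaching x = -27.
- deck: Fixed floor tile under the stand, 304 mm square, 25 mm high; origin under its centre. Four 148 mm stone slabs, one under each foot; one of the front two lies 2 to 3.5 mm low. At the start three feet carry the stand and one front foot hangs 1 to 3.5 mm clear; pressing that corner down with 4 to 8 N tips the stand until the foot meets its slab, while the other front corner is firm.
- knob_l: Black round knurled knob of the left front screw foot, 40 mm across, 22 mm tall. Origin: its centre, 68 mm above the sole, 30 mm above the boss on the plate; z up, x along its pale pointer. Turned clockwise from above it screws the foot down and sinks with it, 5 mm per turn (0.8 mm per rad). Starts within 0.7 rad of its upper stop, 10 rad of travel, even friction of 0.05 N m, stays where left.
- knob_r: Black round knurled knob of the right front screw foot, 40 mm across, 22 mm tall. Origin: its centre, 68 mm above the sole, 30 mm above the boss on the plate; z up, x along its pale pointer. Turned clockwise from above it screws the foot down and sinks with it, 5 mm per turn (0.8 mm per rad). Starts within 0.7 rad of its upper stop, 10 rad of travel, even friction of 0.05 N m, stays where left.
- knob_l_top (a point): Centre of the upper face of the left knob, directly above its foot: the place to press on to feel whether that corner gives. The knob turns no stiffer when the foot meets the tile. The soles being soft, the even height lies 1.2 mm (1.5 rad) beyond the extra travel felt at the loose corner under a 12 N push; a foot screwed too far lifts the other front foot clear.
- knob_r_top (a point): Centre of the upper face of the right knob, directly above its foot: the place to press on to feel whether that corner gives. The knob turns no stiffer when the foot meets the tile. The soles being soft, the even height lies 1.2 mm (1.5 rad) beyond the extra travel felt at the loose corner under a 12 N push; a foot screwed too far lifts the other front foot clear.
- foot_l: Left front foot of the drill stand; origin at the centre of its sole, axes as the stand's. A rubber sole 34 mm across under a 16 mm steel stud that goes up through the plate to its knob; it slides along the stand's z as the knob is turned but does not spin. Its sole gives about 1 mm under 30 N.
- foot_r: Right front foot of the drill stand; origin at the centre of its sole, axes as the stand's. A rubber sole 34 mm across under a 16 mm steel stud that goes up through the plate to its knob; it slides along the stand's z as the knob is turned but does not spin. Its sole gives about 1 mm under 30 N.
- foot_rl: Left rear foot of the drill stand; origin at the centre of its sole, axes as the stand's. A plain fixed rubber foot 32 mm across, 18 mm high. Its sole gives about 1 mm under 30 N.
- foot_rr: Right rear foot of the drill stand; origin at the centre of its sole, axes as the stand's. A plain fixed rubber foot 32 mm across, 18 mm high. Its sole gives about 1 mm under 30 N.
- bracket: Black plastic corner bracket, 50 x 42 x 50 mm, 35 g, lying loose on the middle of the stand's plate; origin under its centre. Not to be moved.
- driver: Yellow pistol-shaped cordless screwdriver with a direction toggle, lying on its side to the left of the tile, 210 x 165 x 52 mm; origin under its body. Not to be moved.
- square: Steel combination square, 200 mm blade, lying to the right of the tile; origin near the blade's middle. Not to be moved.
- dish: Round glass dish of silver screws, 90 mm across, 28 mm high, right of the tile; origin under its centre. Not to be moved.
- bitcase: Open hinged aluminium case of drill bits, 100 x 170 mm, 115 mm high with its lid up, far left; origin under its centre. Not to be moved.
- tape: Grey tape measure, 68 x 62 x 36 mm, lying at the left; origin under its centre. Not to be moved.
- clamp: Steel F-clamp with a wooden handle, 270 mm long, lying at the right; origin under its bar's middle. Not to be moved.

How it is judged (in metres and radians):
At the end, for the whole second after the job is handed in: All four feet of the stand rest on the tile, each pressing on it with more than 0.5 N (about 0.6 mm of front foot height either way from even); the stand is at rest, upright within 0.04 rad and within 25 mm of where it stood; the bracket and the tools around are within 30 mm of where they lay (contact force between each of foot_l, foot_r, foot_rl, foot_rr and anything else above 0.5 N and distance of stand from where it was at the start of the episode below 0.025 m and angle between stand's own z axis and vertical below 0.04 rad and linear speed of stand below 0.01 m/s and angular speed of stand below 0.05 rad/s and distance of each of bracket, driver, square, dish, bitcase, tape, clamp from where it was at the start of the episode below 0.03 m); the robot touches nothing.
It fails at once if the stand is shoved more than 40 mm or tipped more than 0.1 rad (distance of stand from where it was at the start of the episode above 0.04 m or angle between stand's own z axis and vertical above 0.1 rad).
It fails at once if the bracket or a tool around the stand is moved more than 40 mm (distance of any of bracket, driver, square, dish, bitcase, tape, clamp from where it was at the start of the episode above 0.04 m).
It also fails if it takes over 72 s, if anything falls off the work surface, if the arm or the gripper's body presses on something with over 40 N, if the wrist force passes 120 N, or if a joint passes its speed limit or range.

### The arm

A 7-joint arm with a two-finger parallel gripper is mounted at the origin on the work surface. World frame = base frame: x ahead of the robot, y to its left, z up, the work surface at z = 0. Lengths are in mm, angles in rad, forces in N, time in s.
With the tool pointing down it reaches from about 425 to 1025 mm from the base axis. Payload 3.6 kg.
Tool frame: the origin (TCP) lies on the centre line of the jaws, within the pads' length; the fingertips stand 17 mm ahead of it and the grasp point (between the pads) lies 2 mm behind it; z points along the fingers, y is the line along which they close (so a half turn about z gives the same grasp; the last joint's range is limited). The gripper opens to 85 mm and grips with 20 to 120 N. Pads are 22 mm wide; open, the fingers measure 114 mm over their backs; the gripper's body (76 mm by 85 mm) begins 54 mm behind the grasp point. The pads swing forward as they close: fully open they stand 13 mm farther back than shut.
Start: joints at [-1.399, 0.591, 0.048, 1.609, -0.033, 0.943, -0.034], TCP at [190.439, 699.545, 248.302] pointing down, gripper open.
Joint ranges: [-2.69, 2.69], [-0.47, 2.24], [-1.27, 1.36], [0.19, 2.51], [-1.53, 4.68], [0.08, 2.07], [-3.09, 3.09]. Speed limits (rad/s): [2.57, 2.57, 3.14, 3.14, 3.14, 3.14, 3.14].

### API

Orientations are given as a rotation vector (axis times angle).
In Python, from station import read_state, cams, hand_in gives the robot as it stands.
- The arm moves only by the tool drive_tool, never from a script. Its argument "commands" is a list that holds one entry, the list of rows, each a list of 5 numbers: the opening, from 0 (shut) to 1 (fully open), then the shift along the world's x, y, z in mm, then the turn about the world's z in rad. A call has 1 to 5 rows; each row is the pose to reach, as a shift and turn from the pose commanded when the call began; what a row does not reach only later rows make up. A row lasts 1/8 s, in which the tool goes at most 62.5 mm and 10.7 degrees, less where a joint would pass 70% of its speed; a pose out of reach is approached as far as the arm can. A call with a gripper value outside its range is refused whole. The fingers move at their own pace and stop on an object; "force" is the grip in N (left out, the last holds). Time passes only in rows, so rows that repeat a pose let the fingers close. It gives the time, the measured TCP pose, the force, the opening and the grip force at its end, in the units of the state.
- read_state(): the state, without advancing time (a new reading comes with each control period).
- cams.capture(name): name is "side" or "top" or "wrist"; returns the picture (400x640x3 uint8, red, green, blue); there is no depth.
- cams.camera_model(name): a dict with "fx", "fy", "cx", "cy" (pixels), "R" (3x3) and "t" (3): a world point X has camera coordinates R X + t. Camera axes: x right, y down, z forward; pixel columns grow to the right and rows downward; lengths in mm; the calibration is good to about 2 mm. The wrist camera is an equidistant fisheye: a pixel r from the principal point sees the ray r / f radians off the axis. A picture is of the moment at which its call begins: read the wrist's pose just before it. camera_model takes no time and is no camera call; for the wrist camera it gives the pose at the moment of the call.
- hand_in(): hands the job in; it is judged then, once.
The state is a dict: "time_s": time; "joint_positions": joint angles; "joint_velocities": joint speeds; "joint_torque": joint torques, N m; "tool_pos": TCP position; "ee_rot": TCP orientation; "wrist_force": force on the tool from outside, world axes, zero at the start; "moment": the same for the moment, N m; "grip_width": opening from 0.0 (shut) to 1.0 (fully open); "finger_force": force on a finger pad.
Only numpy, scipy, OpenCV 4.12 (cv2) and the standard library are available. Lean on these libraries where they do the work, as an engineer would, in place of code of your own. Each camera call takes 0.05 s, during which the arm holds its last target. There are 200 camera calls.

## Working session

There is one attempt and no reset: what is moved stays moved. The work goes in short steps, Python scripts to look and compute and a tool call to move; the robot and the scene stay as the last step left them, time stands still between calls to the robot, and variables do not carry over. Pictures are saved under pics/ and viewed, at most 10 in all, crops included, and the job is handed in when it is done.

Besides the shell and the picture viewer there is one more tool, called after "Call:" as name([rows], argument=value, ...), one row to a line, values as JSON. drive_tool: Moves the arm, as the interface text tells. Its arguments: {"type":"object","properties":{"commands":{"type":"array"},"force":{"type":"number"}},"required":["commands"]}

```bash
mkdir -p pics; ls
python3 - <<'E'
from station import read_state, cams
import cv2
print(read_state())
for n in ("top","side"):
    cv2.imwrite(f"pics/{n}0.png",cams.capture(n)[:,:,::-1])
    m=cams.camera_model(n);print(n,m)
E
```

```text
pics
{'time_s': 0.0, 'joint_positions': array([-1.3984918 ,  0.59212713,  0.04828047,  1.60984668, -0.03328803,
        0.94269185, -0.03367693]), 'joint_velocities': array([-3.59843036e-04, -5.83996219e-04,  1.43752629e-03, -5.47567248e-04,
        8.57102772e-04,  3.07413249e-04,  1.33943144e-05]), 'joint_torque': array([-3.33458847e-04, -5.48697424e+01,  1.54656518e+00, -1.98113215e+01,
        9.41587117e-03,  9.09119291e-03,  6.00596650e-06]), 'tool_pos': array([190.22022847, 698.77235446, 247.12550307]), 'ee_rot': array([-0.4160771 , -3.11374028,  0.00355321]), 'wrist_force': array([ 0.37549   , -0.03964337,  0.62349534]), 'moment': array([ 0.0269468 , -0.01577447, -0.02737635]), 'finger_force': 0.0, 'grip_width': 0.9994844431539048}
top {'fx': 404.2059762443149, 'fy': 404.2059762443149, 'cx': 313.3924807522681, 'cy': 199.15877560193604, 'R': array([[ 0.00331606, -0.99997677, -0.0059559 ],
       [-0.98964161, -0.00242685, -0.14353954],
       [ 0.14352175,  0.0063702 , -0.98962666]]), 't': array([  25.48518672,  586.07393564, 1539.07579961])}
side {'fx': 362.99295144534, 'fy': 362.99295144534, 'cx': 323.936884770484, 'cy': 196.7806573412748, 'R': array([[ 0.98375934, -0.17937085, -0.00660815],
       [-0.13003439, -0.68682904, -0.71509225],
       [ 0.12372803,  0.70433796, -0.69899886]]), 't': array([-550.59481639,  153.63709788, 1041.60681854])}
```

View pics/top0.png

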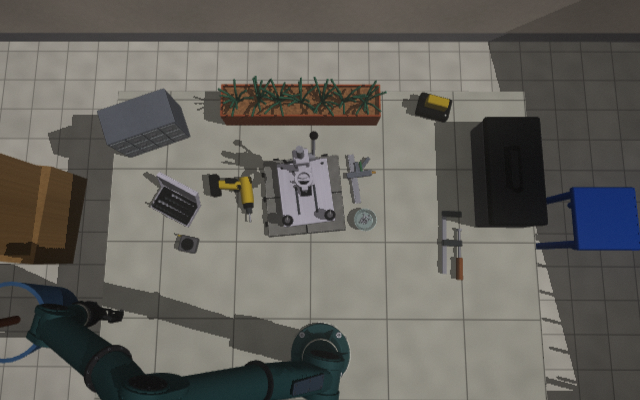

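View pics/side0.png

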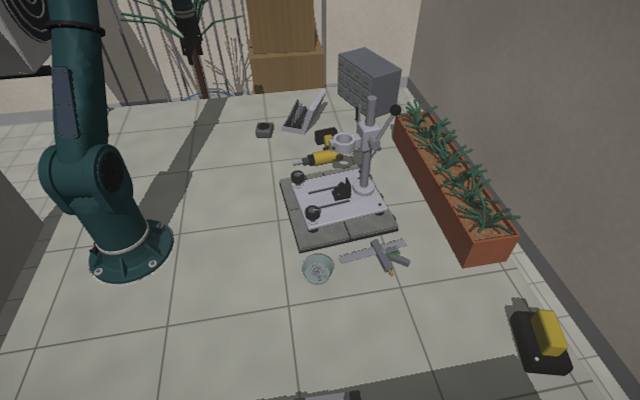

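The top view shows the knobs near (288,219) and (330,214). In the side view they are at (298,177) and (313,213). I'll enlarge both.

Run:
```python
import cv2,numpy as np
a=cv2.imread("pics/top0.png")[170:235,260:360]; b=cv2.imread("pics/side0.png")[160:235,270:370]
f=lambda i:cv2.resize(i,None,fx=8,fy=4*0+8,interpolation=cv2.INTER_CUBIC)
f=lambda i:cv2.resize(i,None,fx=4,fy=4,interpolation=cv2.INTER_CUBIC)
a=f(a);b=f(b);h=300
a=cv2.copyMakeBorder(a,0,h-a.shape[0],0,0,cv2.BORDER_CONSTANT)
cv2.imwrite("pics/crop.png",np.hstack([a,b]))
```

```text
(no output)
```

View pics/crop.png

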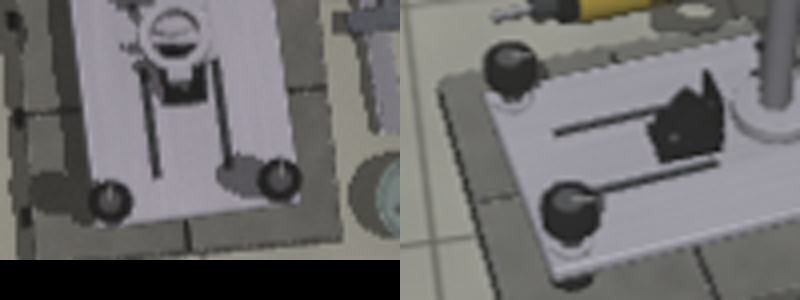

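The crop puts the top-view knob centres at (287.5,220.7) and (330,215). In the side view they are at (298,177) and (312.8,212.5).

```bash
cat > h.py <<'E'
import numpy as np
from station import read_state, cams
def ray(n,uv,m=None):
    m=m or cams.camera_model(n); R,t=np.array(m["R"]),np.array(m["t"])
    x,y=(uv[0]-m["cx"])/m["fx"],(uv[1]-m["cy"])/m["fy"]
    if n=="wrist":
        r=np.hypot(x,y); s=np.sin(r)/max(r,1e-9); d=np.array([x*s,y*s,np.cos(r)])
    else: d=np.array([x,y,1.])
    return -R.T@t, R.T@d/np.linalg.norm(d)
def atz(n,uv,z,m=None):
    c,d=ray(n,uv,m); return c+d*(z-c[2])/d[2]
def tri(o):
    A=np.zeros((3,3));b=np.zeros(3)
    for c,d in o: P=np.eye(3)-np.outer(d,d);A+=P;b+=P@c
    return np.linalg.solve(A,b)
E
python3 - <<'E'
from h import *
K=[]
for t,s in (((287.5,220.7),(298,177)),((330,215),(312.8,212.5))):
    p=tri([ray("top",t),ray("side",s)]);print(p,atz("top",t,97),atz("side",s,93))
    K.append(atz("top",t,97))
d=K[0]-K[1];print(np.linalg.norm(d),np.arctan2(-d[0],d[1]))
from scipy.spatial.transform import Rotation as Ro
print(Ro.from_rotvec(read_state()["ee_rot"]).as_matrix())
E
```

```text
[498.9400254  124.09237846  90.30971844] [496.24762896 123.60912234  97.        ] [500.77791315 121.22751068  93.        ]
[520.34383522 -35.89631751  92.70910317] [518.14310239 -35.71282079  97.        ] [522.06025844 -36.02379417  93.        ]
160.81944322678697 0.13657359082086848
[[-9.64899414e-01  2.62619356e-01 -4.42368699e-04]
 [ 2.62619714e-01  9.64897423e-01 -1.96182695e-03]
 [-8.83733126e-05 -2.00914041e-03 -9.99997978e-01]]
```

Call:
drive_tool([
  [[0,20,-38,0,0],[0,41,-77,0,0],[0,61,-115,0,0],[0,82,-154,0,0],[0,103,-192,0,0]],
], force=40)

```text
time_s: 0.72
tool_pos: [293.9, 505.9, 247.9]
ee_rot: [-0.416, -3.114, 0.001]
wrist_force: [0.5, 0.6, -0.2]
grip_width: -0.001
finger_force: 0.0
```

Call:
drive_tool([
  [[0,20,-38,0,0],[0,41,-77,0,0],[0,61,-115,0,0],[0,82,-154,0,0],[0,103,-192,0,0]],
])

```text
time_s: 1.35
tool_pos: [396.8, 314.0, 248.1]
ee_rot: [-0.416, -3.114, 0.001]
wrist_force: [-0.2, -0.9, -0.9]
grip_width: 0.0
finger_force: 0.0
```

Call:
drive_tool([
  [[0,20,-38,0,0],[0,41,-77,0,0],[0,61,-115,-10,0],[0,82,-154,-20,0],[0,102,-192,-30,0]],
])

```text
time_s: 1.98
tool_pos: [498.8, 122.2, 217.9]
ee_rot: [-0.416, -3.114, 0.0]
wrist_force: [0.2, 0.0, 0.2]
grip_width: 0.003
finger_force: 0.0
```

Call:
drive_tool([
  [[0,0,0,-20,0],[0,0,0,-40,0],[0,0,0,-40,0],[0,0,0,-40,0]],
])

```text
time_s: 2.48
tool_pos: [498.6, 123.7, 178.7]
ee_rot: [0.416, 3.114, 0.0]
wrist_force: [0.1, -0.0, -0.1]
grip_width: -0.003
finger_force: 0.0
```

Run:
```python
from h import *
import cv2,json
s=read_state();print(s)
m=cams.camera_model("wrist");print(m, -np.array(m["R"]).T@m["t"])
cv2.imwrite("pics/w1.png",cams.capture("wrist")[:,:,::-1])
json.dump({k:np.array(v).tolist() for k,v in m.items()},open("w1.json","w"))
```

```text
{'time_s': 2.475, 'joint_positions': array([-0.42591014,  0.43381551,  0.12397486,  2.14361376, -0.09661846,
        0.56878158,  1.07347465]), 'joint_velocities': array([-0.00267127, -0.01217843,  0.00213079, -0.00789571,  0.00035429,
       -0.0018746 ,  0.00073375]), 'joint_torque': array([ 1.03816646e-01, -3.86525416e+01,  1.73015568e+00, -1.28970954e+01,
        8.02164635e-03,  2.25030456e-02, -1.88410449e-04]), 'tool_pos': array([498.64033646, 123.71683653, 178.67570931]), 'ee_rot': array([4.15710362e-01, 3.11356533e+00, 2.65132616e-04]), 'wrist_force': array([ 0.14468852, -0.04797019, -0.12157768]), 'moment': array([ 0.0001595 , -0.00477033,  0.05690919]), 'finger_force': 0.0, 'grip_width': -0.0027691344509970053}
{'fx': 309.70691628693146, 'fy': 309.70691628693146, 'cx': 320.35046992344473, 'cy': 198.96800278134143, 'R': array([[ 2.63593562e-01,  9.64633487e-01,  8.18095565e-04],
       [ 9.13812891e-01, -2.49977905e-01,  3.20089124e-01],
       [ 3.08973194e-01, -8.36258460e-02, -9.47387082e-01]]), 't': array([-249.8862872 , -443.16337796,  169.66627227])} [418.41449401 144.45611351 302.79584296]
```

View pics/w1.png

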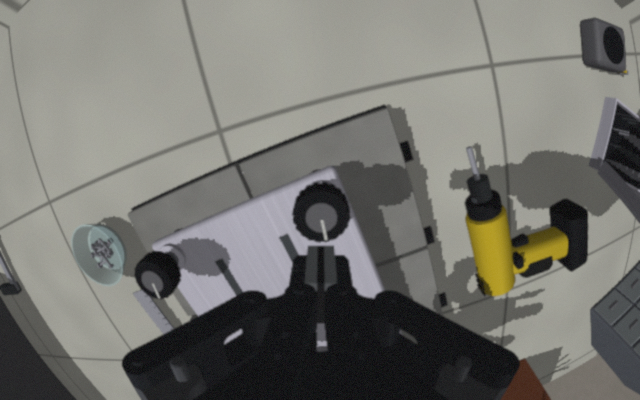

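The wrist view shows the left knob centred near (321,210) and the right knob near (157,273). The closed fingers are just behind the left knob in the image.

Run:
```python
from h import *
import json
m=json.load(open("w1.json"))
for uv in ((321,210),(157,273)):
    print(atz("wrist",uv,98,m))
```

```text
[493.2653107  124.65214492  98.        ]
[513.18010667 -28.03119408  98.        ]
```

Call:
drive_tool([
  [[0,-2,0,-20,0],[0,-2,0,-40,0],[0,-2,0,-52,0],[0,-2,0,-52,0],[0,-2,0,-52,0]],
])

```text
time_s: 3.15
tool_pos: [497.0, 123.7, 126.9]
ee_rot: [0.416, 3.113, 0.001]
wrist_force: [1.0, -0.3, -0.1]
grip_width: -0.006
finger_force: 0.0
```

Call:
drive_tool([
  [[0,0,0,-1,0],[0,0,0,-2,0],[0,0,0,-2,0]],
])

```text
time_s: 3.52
tool_pos: [496.5, 123.6, 124.4]
ee_rot: [0.416, 3.114, 0.0]
wrist_force: [0.5, 0.3, -0.5]
grip_width: 0.003
finger_force: 0.0
```

Call:
drive_tool([
  [[0,0,0,-1,0],[0,0,0,-2,0],[0,0,0,-2,0]],
])

```text
time_s: 3.9
tool_pos: [496.4, 123.5, 122.2]
ee_rot: [-0.416, -3.114, 0.0]
wrist_force: [-0.6, 0.6, -0.6]
grip_width: -0.001
finger_force: 0.0
```

Call:
drive_tool([
  [[0,0,0,-1,0],[0,0,0,-1,0]],
])

```text
time_s: 4.15
tool_pos: [496.4, 123.5, 121.2]
ee_rot: [-0.416, -3.114, 0.0]
wrist_force: [0.4, -0.3, -0.6]
grip_width: 0.004
finger_force: 0.0
```

Call:
drive_tool([
  [[0,0,0,-1,0],[0,0,0,-1,0]],
])

```text
time_s: 4.4
tool_pos: [496.5, 123.6, 120.6]
ee_rot: [0.416, 3.114, 0.0]
wrist_force: [-1.6, -0.2, 2.7]
grip_width: -0.001
finger_force: 1.7
```

Call:
drive_tool([
  [[0,0,0,-1,0],[0,0,0,-1,0]],
])

```text
time_s: 4.65
tool_pos: [496.5, 123.6, 120.3]
ee_rot: [0.416, 3.114, 0.0]
wrist_force: [-1.5, -0.3, 11.1]
grip_width: 0.002
finger_force: 5.4
```

Call:
drive_tool([
  [[0,0,0,-0.2,0],[0,0,0,-0.2,0],[0,0,0,-0.2,0]],
])

```text
time_s: 5.03
tool_pos: [496.5, 123.6, 120.2]
ee_rot: [0.417, 3.114, 0.001]
wrist_force: [-3.2, -0.0, 12.6]
grip_width: 0.001
finger_force: 6.1
```

Call:
drive_tool([
  [[0,0,0,20,0],[0,11,-80,20,0],[0,21,-158,20,0],[0,21,-158,10,0],[0,21,-158,8,0]],
])

```text
time_s: 5.65
tool_pos: [517.2, -38.5, 126.6]
ee_rot: [-0.427, -3.112, 0.003]
wrist_force: [0.6, -0.3, -0.3]
grip_width: 0.001
finger_force: 0.0
```

Call:
drive_tool([
  [[0,0,0,-2,0],[0,0,0,-4,0],[0,0,0,-5,0],[0,0,0,-5,0]],
])

```text
time_s: 6.15
tool_pos: [517.4, -33.6, 122.1]
ee_rot: [-0.414, -3.114, -0.0]
wrist_force: [-0.1, -0.6, -0.4]
grip_width: 0.001
finger_force: 0.0
```

Call:
drive_tool([
  [[0,0,0,-0.8,0],[0,0,0,-0.8,0]],
])

```text
time_s: 6.4
tool_pos: [517.5, -34.4, 121.3]
ee_rot: [0.416, 3.114, -0.0]
wrist_force: [0.1, -0.5, -0.8]
grip_width: 0.003
finger_force: 0.0
```

Call:
drive_tool([
  [[0,0,0,-0.5,0],[0,0,0,-0.5,0]],
])

```text
time_s: 6.65
tool_pos: [517.4, -34.5, 120.8]
ee_rot: [-0.416, -3.114, 0.0]
wrist_force: [-0.4, 0.3, -0.7]
grip_width: -0.0
finger_force: 0.0
```

Call:
drive_tool([
  [[0,0,0,-0.5,0],[0,0,0,-0.5,0]],
])

```text
time_s: 6.9
tool_pos: [517.4, -34.5, 120.3]
ee_rot: [-0.416, -3.114, 0.0]
wrist_force: [-0.1, 0.4, 0.4]
grip_width: -0.001
finger_force: 0.0
```

Call:
drive_tool([
  [[0,0,0,-0.5,0],[0,0,0,-0.5,0]],
])

```text
time_s: 7.15
tool_pos: [517.4, -34.5, 119.9]
ee_rot: [-0.416, -3.114, 0.0]
wrist_force: [-1.4, 0.2, 1.8]
grip_width: 0.002
finger_force: 1.2
```

Call:
drive_tool([
  [[0,0,0,-0.5,0],[0,0,0,-0.5,0]],
])

```text
time_s: 7.4
tool_pos: [517.4, -34.6, 119.6]
ee_rot: [0.417, 3.114, -0.0]
wrist_force: [-2.1, -0.4, 5.8]
grip_width: -0.005
finger_force: 2.6
```

Call:
drive_tool([
  [[0,0,0,-0.5,0],[0,0,0,-0.5,0]],
])

```text
time_s: 7.65
tool_pos: [517.3, -34.8, 119.1]
ee_rot: [-0.417, -3.114, 0.0]
wrist_force: [-1.9, -1.0, 6.0]
grip_width: 0.0
finger_force: 3.1
```

Call:
drive_tool([
  [[0,0,0,-0.5,0],[0,0,0,-0.5,0]],
])

```text
time_s: 7.9
tool_pos: [517.2, -35.0, 118.8]
ee_rot: [-0.417, -3.114, 0.001]
wrist_force: [-1.3, -2.0, 7.4]
grip_width: -0.003
finger_force: 3.6
```

Call:
drive_tool([
  [[0,0,0,-0.5,0],[0,0,0,-0.5,0]],
])

```text
time_s: 8.15
tool_pos: [517.2, -35.0, 118.6]
ee_rot: [-0.417, -3.114, 0.001]
wrist_force: [-2.5, -0.5, 10.1]
grip_width: 0.004
finger_force: 5.1
```

Call:
drive_tool([
  [[0,0,0,-0.5,0],[0,0,0,-0.5,0]],
])

```text
time_s: 8.4
tool_pos: [517.2, -35.0, 118.4]
ee_rot: [-0.417, -3.114, 0.0]
wrist_force: [-2.5, -0.9, 13.2]
grip_width: -0.002
finger_force: 6.8
```

The right corner gives about 1.6 mm under 12 N and the left about 0.45 mm, so the right foot is the loose one. The extra travel is about 1.15 mm, which calls for about 2.9 rad. I'll raise, pre-turn and open the gripper, then take a look from close by.

Call:
drive_tool([
  [[0,0,0,40,0],[0,0,0,80,0.1],[1,0,0,80,0.28],[1,0,0,80,0.46],[1,0,0,80,0.64]],
])

```text
time_s: 9.02
tool_pos: [517.4, -34.3, 197.2]
ee_rot: [-0.594, 3.085, 0.0]
wrist_force: [0.4, -0.5, 0.5]
grip_width: 0.636
finger_force: 0.0
```

Call:
drive_tool([
  [[1,0,0,0,0.18],[1,0,0,0,0.36],[1,0,0,0,0.54],[1,0,0,0,0.66],[1,0,0,0,0.66]],
])

```text
time_s: 9.65
tool_pos: [517.3, -34.5, 197.0]
ee_rot: [-1.551, 2.732, 0.001]
wrist_force: [-0.5, 0.6, 0.3]
grip_width: 1.003
finger_force: 0.0
```

Run:
```python
from h import *
import cv2,json
s=read_state();print(s["time_s"],s["joint_positions"],s["tool_pos"],s["ee_rot"])
m=cams.camera_model("wrist")
cv2.imwrite("pics/w2.png",cams.capture("wrist")[:,:,::-1])
json.dump({k:np.array(v).tolist() for k,v in m.items()},open("w2.json","w"))
```

```text
9.65 [ 0.17891457  0.41751725 -0.25933322  2.10684919  0.17469892  0.63718996
  2.40347645] [517.31431593 -34.48355387 197.02643878] [-1.55089546e+00  2.73198655e+00  9.42051113e-04]
```

View pics/w2.png

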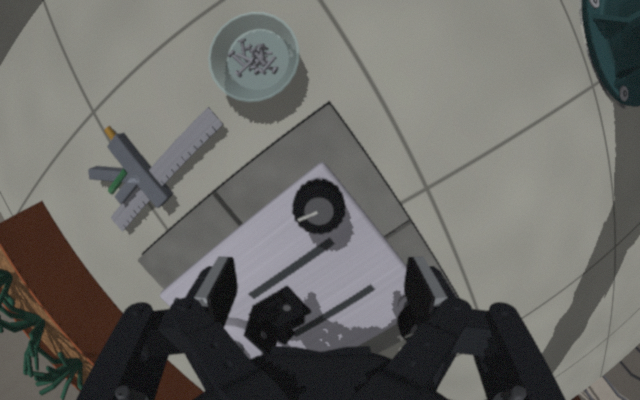

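The wrist view shows the right knob centred at about (320,208), with its top cap near (319,211).

Run:
```python
from h import *
import json
m=json.load(open("w2.json"))
print(atz("wrist",(320,207),93,m),atz("wrist",(319,211),103,m), -np.array(m["R"]).T@m["t"])
```

```text
[517.6155652  -34.19455745  93.        ] [518.02206967 -34.97992585 103.        ] [ 474.44800478 -106.17507212  321.13817332]
```

Call:
drive_tool([
  [[1,0,0,-40,0],[1,0,0,-80,0],[1,0,0,-95,0],[1,0,0,-108,0],[1,0,0,-108,0]],
], force=30)

```text
time_s: 10.32
tool_pos: [517.5, -34.4, 89.2]
ee_rot: [1.553, -2.731, -0.0]
wrist_force: [0.5, -0.5, -0.4]
grip_width: 1.005
finger_force: 0.0
```

Call:
drive_tool([
  [[0,0,0,0,0],[0,0,0,0,0],[0,0,0,0,0],[0,0,0,0,0]],
])

```text
time_s: 10.82
tool_pos: [518.6, -34.9, 90.1]
ee_rot: [-1.551, 2.729, -0.003]
wrist_force: [1.2, -1.4, 4.1]
grip_width: 0.461
finger_force: 31.7
```

Call:
drive_tool([
  [[0,0,0,-0.1,-0.15],[0,0,0,-0.3,-0.33],[0,0,0,-0.4,-0.51],[0,0,0,-0.6,-0.69],[0,0,0,-0.7,-0.87]],
])

```text
time_s: 11.45
tool_pos: [518.1, -34.4, 89.2]
ee_rot: [-0.249, 3.13, 0.0]
wrist_force: [-0.1, -0.0, 4.8]
grip_width: 0.456
finger_force: 31.8
```

Call:
drive_tool([
  [[0,0,0,-0.1,-0.18],[0,0,0,-0.3,-0.36],[0,0,0,-0.4,-0.54],[0,0,0,-0.5,-0.6],[0,0,0,-0.5,-0.6]],
])

```text
time_s: 12.08
tool_pos: [518.3, -33.8, 88.9]
ee_rot: [0.679, 3.066, 0.002]
wrist_force: [0.0, -0.5, 5.7]
grip_width: 0.457
finger_force: 32.0
```

Call:
drive_tool([
  [[1,0,0,0,0],[1,0,0,0,0],[1,0,0,0,0],[1,0,0,0,0]],
])

```text
time_s: 12.58
tool_pos: [517.2, -34.5, 87.9]
ee_rot: [-0.679, -3.067, 0.0]
wrist_force: [-0.0, 0.5, -0.7]
grip_width: 1.001
finger_force: 0.0
```

Run:
```python
from h import *
import cv2
s=read_state();print(s["joint_positions"],s["tool_pos"],s["ee_rot"])
a=cams.capture("top")[170:235,260:360,::-1];b=cams.capture("wrist")[:,:,::-1]
cv2.imwrite("pics/w3.png",b)
```

```text
[-0.15369053  0.6008318   0.18119901  2.18410453 -0.27959191  0.37819665
  1.39203483] [517.21532714 -34.48045146  87.91514216] [-6.79132777e-01 -3.06683636e+00  1.29588753e-04]
```

View pics/w3.png

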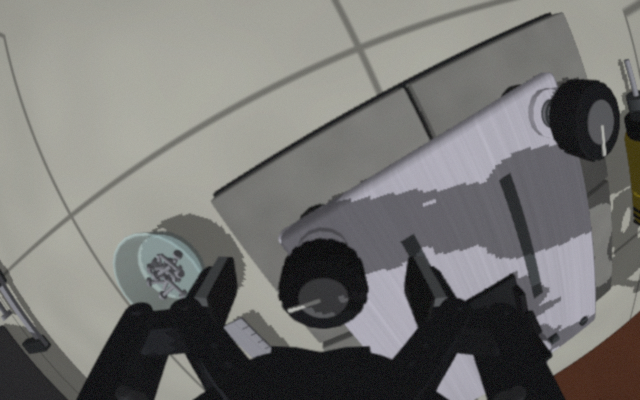

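The pointer still has the same bearing relative to the camera, so the knob turned with the tool by 1.47 rad. Next I'll turn back open and regrip.

Call:
drive_tool([
  [[1,0,0,0,0.18],[1,0,0,0,0.36],[1,0,0,0,0.54],[1,0,0,0,0.72],[1,0,0,0,0.9]],
])

```text
time_s: 13.3
tool_pos: [517.4, -34.5, 88.1]
ee_rot: [0.732, -3.055, 0.0]
wrist_force: [-0.9, 0.0, -0.0]
grip_width: 1.002
finger_force: 0.0
```

Call:
drive_tool([
  [[1,0,0,0,0.18],[1,0,0,0,0.36],[1,0,0,0,0.54],[1,0,0,0,0.57],[1,0,0,0,0.57]],
])

```text
time_s: 13.92
tool_pos: [517.4, -34.6, 88.1]
ee_rot: [1.55, -2.733, -0.0]
wrist_force: [-0.2, 0.5, 0.7]
grip_width: 0.999
finger_force: 0.0
```

Call:
drive_tool([
  [[0,0,0,0,0],[0,0,0,0,0],[0,0,0,0,0],[0,0,0,0,0]],
])

```text
time_s: 14.42
tool_pos: [518.5, -34.9, 88.5]
ee_rot: [-1.551, 2.73, -0.002]
wrist_force: [1.7, -1.3, 1.0]
grip_width: 0.459
finger_force: 30.9
```

Call:
drive_tool([
  [[0,0,0,-0.1,-0.15],[0,0,0,-0.3,-0.33],[0,0,0,-0.4,-0.51],[0,0,0,-0.6,-0.69],[0,0,0,-0.7,-0.87]],
])

```text
time_s: 15.05
tool_pos: [518.1, -34.2, 88.1]
ee_rot: [-0.249, 3.13, 0.0]
wrist_force: [0.2, 0.6, 6.2]
grip_width: 0.457
finger_force: 31.3
```

Call:
drive_tool([
  [[0,0,0,-0.1,-0.18],[0,0,0,-0.3,-0.36],[0,0,0,-0.4,-0.54],[0,0,0,-0.5,-0.6],[0,0,0,-0.5,-0.6]],
])

```text
time_s: 15.68
tool_pos: [518.3, -33.5, 87.9]
ee_rot: [0.679, 3.066, 0.002]
wrist_force: [-0.1, 0.5, 8.8]
grip_width: 0.455
finger_force: 31.6
```

Call:
drive_tool([
  [[1,0,0,0,0],[1,0,0,0,0],[1,0,0,0,0],[1,0,0,0,0]],
])

```text
time_s: 16.18
tool_pos: [517.2, -34.4, 86.7]
ee_rot: [-0.679, -3.067, 0.0]
wrist_force: [-0.5, -0.3, 0.3]
grip_width: 1.001
finger_force: 0.0
```

Call:
drive_tool([
  [[1,0,0,30,0],[0,0,0,60,0],[0,0,0,60,0],[0,0,0,60,0],[0,0,0,60,0]],
])

```text
time_s: 16.8
tool_pos: [516.6, -34.4, 145.9]
ee_rot: [-0.679, -3.065, 0.001]
wrist_force: [0.4, -0.5, 0.0]
grip_width: 0.144
finger_force: 0.0
```

Call:
drive_tool([
  [[0,0,0,-20,0],[0,0,0,-26,0],[0,0,0,-27,0],[0,0,0,-27,0]],
])

```text
time_s: 17.3
tool_pos: [517.5, -34.5, 120.0]
ee_rot: [0.679, 3.067, -0.0]
wrist_force: [0.4, 0.4, 0.1]
grip_width: 0.001
finger_force: 0.0
```

Call:
drive_tool([
  [[0,0,0,-0.5,0],[0,0,0,-0.5,0]],
])

```text
time_s: 17.55
tool_pos: [517.7, -34.4, 119.7]
ee_rot: [0.679, 3.067, 0.0]
wrist_force: [0.7, 0.4, 0.6]
grip_width: 0.002
finger_force: 0.0
```

Call:
drive_tool([
  [[0,0,0,-0.5,0],[0,0,0,-0.5,0]],
])

```text
time_s: 17.8
tool_pos: [517.5, -34.4, 119.0]
ee_rot: [0.679, 3.067, 0.0]
wrist_force: [0.9, 0.1, -0.4]
grip_width: -0.0
finger_force: 0.0
```

Call:
drive_tool([
  [[0,0,0,-0.5,0],[0,0,0,-0.5,0]],
])

```text
time_s: 18.05
tool_pos: [517.5, -34.4, 118.5]
ee_rot: [0.679, 3.067, 0.0]
wrist_force: [-0.2, -0.8, 0.1]
grip_width: 0.002
finger_force: 0.5
```

Call:
drive_tool([
  [[0,0,0,-0.5,0],[0,0,0,-0.5,0]],
])

```text
time_s: 18.3
tool_pos: [517.5, -34.5, 118.3]
ee_rot: [0.679, 3.067, 0.0]
wrist_force: [-1.0, -0.2, 4.4]
grip_width: -0.002
finger_force: 2.6
```

Call:
drive_tool([
  [[0,0,0,-0.5,0],[0,0,0,-0.5,0]],
])

```text
time_s: 18.55
tool_pos: [517.5, -34.5, 118.2]
ee_rot: [0.679, 3.067, 0.001]
wrist_force: [-1.9, 1.0, 8.5]
grip_width: 0.002
finger_force: 4.3
```

Call:
drive_tool([
  [[0,0,0,-0.5,0],[0,0,0,-0.5,0],[0,0,0,-0.5,0]],
])

```text
time_s: 18.92
tool_pos: [517.5, -34.5, 118.1]
ee_rot: [0.68, 3.067, 0.001]
wrist_force: [-2.5, 0.2, 12.0]
grip_width: -0.001
finger_force: 6.1
```

Call:
drive_tool([
  [[0,0,0,20,0],[0,-11,80,20,0],[0,-21,158,20,0],[0,-21,158,10,0],[0,-21,158,8,0]],
])

```text
time_s: 19.55
tool_pos: [495.5, 127.5, 124.2]
ee_rot: [-0.668, -3.068, -0.002]
wrist_force: [0.8, -0.6, -0.2]
grip_width: 0.001
finger_force: 0.0
```

Call:
drive_tool([
  [[0,0,0,-2,0],[0,0,0,-4,0],[0,0,0,-4,0]],
])

```text
time_s: 19.92
tool_pos: [496.7, 122.0, 121.0]
ee_rot: [0.683, 3.066, -0.001]
wrist_force: [0.7, 0.4, 0.0]
grip_width: 0.003
finger_force: 0.0
```

Call:
drive_tool([
  [[0,0,0,-0.5,0],[0,0,0,-0.5,0]],
])

```text
time_s: 20.18
tool_pos: [496.7, 122.4, 120.7]
ee_rot: [0.681, 3.066, -0.001]
wrist_force: [-0.2, -2.5, 4.0]
grip_width: 0.002
finger_force: 2.1
```

Call:
drive_tool([
  [[0,0,0,-0.5,0],[0,0,0,-0.5,0]],
])

```text
time_s: 20.42
tool_pos: [496.7, 122.5, 120.6]
ee_rot: [0.681, 3.066, -0.001]
wrist_force: [-0.7, -4.0, 7.6]
grip_width: -0.001
finger_force: 4.2
```

Call:
drive_tool([
  [[0,0,0,-0.5,0],[0,0,0,-0.5,0]],
])

```text
time_s: 20.68
tool_pos: [496.8, 122.5, 120.5]
ee_rot: [0.681, 3.066, -0.0]
wrist_force: [-1.6, -3.5, 12.0]
grip_width: -0.002
finger_force: 6.1
```

Both corners are now equally firm, each giving about 0.35 mm at 12 N. I'll retreat and check.

Call:
drive_tool([
  [[0,0,0,30,0],[0,0,0,80,0],[0,-30,40,120,0],[0,-60,90,120,0],[0,-60,120,120,0]],
])

```text
time_s: 21.3
tool_pos: [433.4, 246.5, 239.8]
ee_rot: [-0.671, -3.067, -0.002]
wrist_force: [0.5, -0.2, -0.5]
grip_width: -0.003
finger_force: 0.0
```

Call:
drive_tool([
  [[0,-30,50,0,0],[0,-60,100,0,0],[0,-60,100,0,0],[0,-60,100,0,0],[0,-60,100,0,0]],
])

```text
time_s: 21.92
tool_pos: [377.2, 342.0, 239.3]
ee_rot: [0.683, 3.066, -0.001]
wrist_force: [-0.5, 0.2, 0.2]
grip_width: -0.0
finger_force: 0.0
```

Run:
```python
from h import *
import cv2
b=cams.capture("side")[:,:,::-1]
cv2.imwrite("pics/s4.png",cv2.resize(b[90:290,250:420],None,fx=3,fy=3,interpolation=cv2.INTER_CUBIC))
a=cv2.imread("pics/side0.png").astype(int); d=(abs(a-b).max(2)>60)[90:290,300:430]; print(d.sum(), read_state()["wrist_force"])
```

```text
2 [-0.19997388  0.04048435  0.33559991]
```

View pics/s4.png

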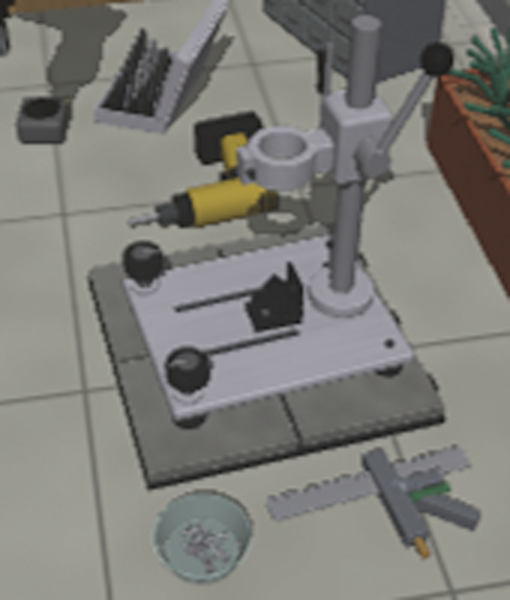

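The picture shows the stand, bracket and tools where they were; only 2 pixels differ in the stand area. The arm is clear, so I'm handing in.

```bash
python3 -c "
from station import hand_in
print(hand_in())"
```

```text
the job is handed in; nothing more can be done
None
```

The right front foot was the loose one: I screwed it down about 2.9 rad, after which both front corners felt equally firm (about 0.35 mm give at 12 N), and I handed the job in with the stand, bracket and tools in place; no verdict came back.

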